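# Refit the volume knob and hold it pressed

## Task

The volume knob has come off the headphone amplifier on the file cabinet. Pick it up, turn it so that the flat in its bore matches the flat of the D-shaped shaft, bring it down between the two guard rails without knocking them and push it fully home on the shaft; then keep pressing so that the spring-loaded push switch under the shaft is fully in, because a long press wakes the amplifier. Finish like that, still gripping the knob and holding it pressed down, and leave the mug, the sticky notes and the pencil where they are.

Things in the scene. Friction and masses are not known exactly. Their poses are not given: they have to be found in the camera images.
- knob: round bare-metal knob, 28 mm tall, upright on the cabinet; body 36 mm wide, to be gripped across in any direction; lowest 4 mm a 40 mm skirt with a pointer nose to 25 mm. Origin: centre of underside; z up; x to the nose (thin dark line on top too). From below a D-bore 14 mm deep: radius 6.1 mm, its flat on the +x side 2.1 mm from the axis. About 150 g
- shaft_tip (a point): top end, on the axis, of the upright steel D-shaft, 20 mm over the amplifier's panel. z up, x the way its flat faces. 11 mm diameter, flat 1.5 mm from the axis, top 1.2 mm tapered. The knob fits with its x along this x (within 6 degrees); home, its origin is 14 mm below this point, 6 mm off the panel (2 mm with the switch in)
- shaft (a joint): turn of the shaft (rad), counter-clockwise from above; 0 when its flat faces the amplifier's rear (+x of amp). It turns with the knob from -2.6 to 2.6, with a light drag of 0.05 N m
- push_switch (a joint): how far the shaft is pushed in (m): 0 free, 0.004 fully in, where it meets a hard stop. The spring takes about 4.4 N to start and 9 N fully in, and pushes the shaft back up when let go
- amp: desk headphone amplifier, a low grey box 120 mm deep (x), 140 mm wide (y), with its black top panel 46 mm above the cabinet; it does not shift. Origin: centre of its underside, straight below the shaft; x points to its rear (sockets for headphones on the front, -x), z up
- rails: the two bent steel tube guard rails on the amplifier's top, either side of the shaft. Origin: on the shaft's axis at the height of the top panel; axes as amp. They run along x from -50 to 50 mm, their centre lines at y = -42 and +42 mm, tube 7.6 mm thick, so the gap between them is 76 mm, open at front and rear; they rise 38 mm above the panel
- mug: white mug, 95 mm tall, standing to the left; bystander. Origin: centre of its underside
- sticky_pad: pad of sticky notes, 76 x 76 x 18 mm; bystander. Origin: centre of its underside
- pencil: pencil, 156 mm long along y, 7 mm thick, lying in front of the amplifier; bystander. Origin: centre of its underside
- knob_pointer (a point): the tip of the knob's pointer nose, 25 mm from the knob's axis along its +x, 2 mm above its underside; axes as the knob's

How it is judged:
By the outcome, as a careful person would: the job done as asked, in the order asked, and still so for the second after the job is handed in, while the arm keeps its last pose, push and grip.
It also fails if it takes over 45 s, if anything falls off the work surface, if the arm or the gripper's body presses on something with over 40 N, if the wrist force passes 120 N, or if a joint passes its speed limit or range.

## Robot

A 7-joint arm with a two-finger parallel gripper is mounted at the origin on a cart in front of the work surface, level with it; the furniture and walls round the work are solid. World frame = base frame: x ahead of the robot, y to its left, z up, the work surface at z = 0. Lengths are in mm, angles in rad, forces in N, time in s.
With the tool pointing down it reaches from about 425 to 950 mm from the base axis. Payload 4.7 kg.
Tool frame: the origin (TCP) lies at the centre of the arm's flange, where the gripper is bolted on; the fingertips stand 173 mm ahead of it and the grasp point (between the pads) lies 155 mm ahead of it (manip.tcp_to_tips is the distance from the TCP to the fingertips, in mm); z points along the fingers, y is the line along which they close (so a half turn about z gives the same grasp; the last joint's range is limited). The gripper opens to 85 mm and grips with 20 to 120 N. Pads are 22 mm wide; open, the fingers measure 114 mm over their backs; the gripper's body (76 mm by 85 mm) begins 54 mm behind the grasp point. The pads swing forward as they close: fully open they stand 13 mm farther back than shut.
Start: joints at [1.245, 0.469, -0.049, 1.532, 0.024, 1.141, -0.082], TCP at [197.448, -645.481, 404.735] pointing down, gripper open.
Joint ranges: [-2.59, 2.59], [-0.33, 1.99], [-1.39, 1.29], [0.1, 2.45], [-1.04, 4.18], [0.21, 1.99], [-2.66, 2.66]. Speed limits (rad/s): [2.57, 2.57, 3.14, 3.14, 3.14, 3.14, 3.14].

## Interface

Orientations are given as a unit quaternion [x, y, z, w].
In Python, from station import observe, capture, camera_model, manip gives the robot as it stands.
- The arm moves only by the shell command python3 -m handwheel 'ROWS' [FORCE]. ROWS is JSON, a list that holds one entry, the list of rows, each a list of 7 numbers: the shift along the tool's x, y, z in mm, then the turn, a rotation vector about the tool's x, y, z in rad, then the opening, from 0 (shut) to 1 (fully open). In form: [[[tx, ty, tz, wx, wy, wz, fingers], ...]]. A call has 1 to 12 rows; each row is the pose to reach, as a shift and turn from the pose commanded when the call began, along the tool's axes at that moment; what a row does not reach only later rows make up. A row lasts 1/12 s, in which the tool goes at most 41.7 mm and 7.16 degrees, less where a joint would pass 70% of its speed; a pose out of reach is approached as far as the arm can. A call with a gripper value outside its range is refused whole. The fingers move at their own pace and stop on an object; FORCE is the grip in N (left out, the last holds). Time passes only in rows, so rows that repeat a pose let the fingers close. It gives the time, the measured TCP pose, the force, the opening and the grip force at its end, in the units of the state.
- observe(): the state, without advancing time (a new reading comes with each control period).
- capture(name): name is "scene" or "top" or "wrist"; returns the picture (400x640x3 uint8, red, green, blue); there is no depth.
- camera_model(name): a dict with "mtx" (3x3 intrinsics, pixels), "R" (3x3) and "t" (3): a world point X has camera coordinates R X + t; the wrist camera has in their place "T_tool_cam" (4x4, takes a point from camera to tool coordinates, whose origin is the TCP and whose axes are the flange's). Camera axes: x right, y down, z forward; pixel columns grow to the right and rows downward; lengths in mm; the calibration is good to about 2 mm. A picture is of the moment at which its call begins: read the wrist's pose just before it. camera_model takes no time and is no camera call.
- manip.job_done(): hands the job in; it is judged then, once.
The state is a dict: "t": time; "joint_positions": joint angles; "joint_velocities": joint speeds; "joint_torque": joint torques, N m; "ee_pos": TCP position; "tcp_rot": TCP orientation; "wrist_force": force on the tool from outside, world axes, zero at the start; "wrist_torque": the same for the moment, N m; "opening": finger opening in mm; "finger_force": force on a finger pad.
Only numpy, scipy, OpenCV 4.12 (cv2) and the standard library are available. Lean on these libraries where they do the work, as an engineer would, in place of code of your own. Each camera call takes 0.05 s, during which the arm holds its last target. There are 200 camera calls.

## Working session

There is one attempt and no reset: what is moved stays moved. The work goes in short steps, Python scripts to look and compute and a shell command to move; the robot and the scene stay as the last step left them, time stands still between calls to the robot, and variables do not carry over. Pictures are saved under pics/ and viewed, at most 10 in all, crops included, and the job is handed in when it is done.

```bash
mkdir -p pics; ls; python3 - <<'E'
from station import observe, capture, camera_model, manip
import cv2
s=observe(); print({k:s[k] for k in('t','ee_pos','tcp_rot','wrist_force','opening')})
for n in('scene','top'):
    cv2.imwrite(f'pics/{n}0.png',capture(n)[:,:,::-1]); print(n,camera_model(n))
print(camera_model('wrist'))
E
```

```text
pics
{'t': 0.0, 'ee_pos': array([ 197.35228084, -645.25162383,  403.6378454 ]), 'tcp_rot': array([ 9.89006870e-01,  1.47866224e-01, -1.90476016e-04, -9.77375810e-04]), 'wrist_force': array([0.17074206, 0.01908595, 0.54180501]), 'opening': 85.49454321645308}
scene {'mtx': array([[381.28768794,   0.        , 326.75094935],
       [  0.        , 381.28768794, 202.50567806],
       [  0.        ,   0.        ,   1.        ]]), 'R': array([[ 0.58251871, -0.81278925, -0.00675201],
       [-0.44680374, -0.31325881, -0.83799483],
       [ 0.67899806,  0.49116449, -0.54563639]]), 't': array([-225.16146752,  291.89425239,  780.36608166])}
top {'mtx': array([[464.59330496,   0.        , 326.65160426],
       [  0.        , 464.59330496, 200.08152229],
       [  0.        ,   0.        ,   1.        ]]), 'R': array([[ 0.00903787, -0.99993649,  0.00673294],
       [-0.982623  , -0.01012932, -0.18533601],
       [ 0.18539244, -0.0049409 , -0.98265214]]), 't': array([  44.58689093,  483.77818128, 1333.16177421])}
{'mtx': array([[341.42975796,   0.        , 317.91409672],
       [  0.        , 341.42975796, 206.24649668],
       [  0.        ,   0.        ,   1.        ]]), 'T_tool_cam': array([[ 1.64859552e-05, -9.56001486e-01, -2.93361821e-01,
         7.32248969e+01],
       [ 9.99999661e-01,  2.57388531e-04, -7.82575823e-04,
        -1.97969824e-01],
       [ 8.23651618e-04, -2.93361709e-01,  9.56001166e-01,
         3.15678857e+01],
       [ 0.00000000e+00,  0.00000000e+00,  0.00000000e+00,
         1.00000000e+00]])}
```

View pics/top0.png

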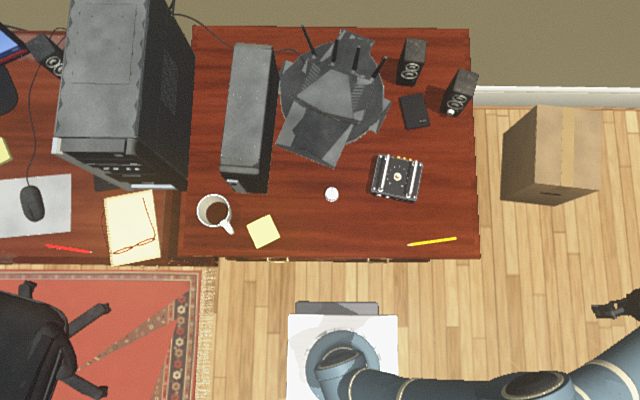

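View pics/scene0.png

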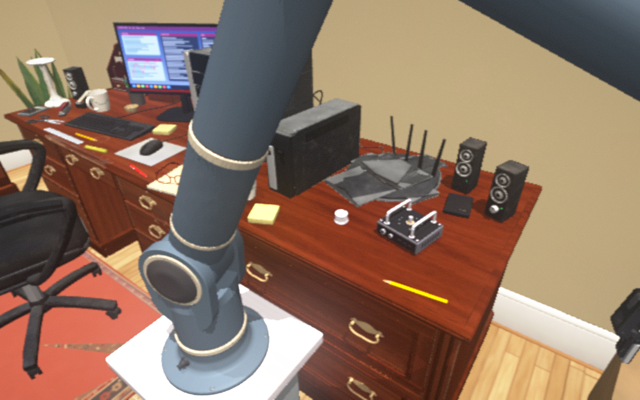

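The top view shows the knob at about (332,194) and the amp's shaft at about (397,177). The mug is at (214,211), the pad at (263,232) and the pencil at (432,241).

```bash
cat > h.py <<'E'
from station import observe, capture, camera_model, manip
import numpy as np, cv2
from scipy.spatial.transform import Rotation as Ro
def cam(n, s=None):
    m=camera_model(n)
    if n!='wrist': return m['mtx'],m['R'],m['t']
    s=s or observe(); T=np.eye(4); T[:3,:3]=Ro.from_quat(s['tcp_rot']).as_matrix(); T[:3,3]=s['ee_pos']
    W=np.linalg.inv(T@m['T_tool_cam']); return m['mtx'],W[:3,:3],W[:3,3]
def unproj(c,px,z):
    K,R,t=c; d=R.T@np.linalg.inv(K)@np.array([px[0],px[1],1.]); o=-R.T@t
    return o+d*(z-o[2])/d[2]
def proj(c,X):
    K,R,t=c; p=K@(R@np.asarray(X,float)+t); return p[:2]/p[2]
def snap(name):
    s=observe(); im=capture('wrist')[:,:,::-1].copy(); return s,cam('wrist',s),im
def crop(im,u,v,w,h,k,f): cv2.imwrite(f,cv2.resize(im[max(v,0):v+h,max(u,0):u+w],None,fx=k,fy=k,interpolation=cv2.INTER_CUBIC))
E
python3 - <<'E'
from h import *
c=cam('top')
for n,p,z in(('knob',(332,193.5),28),('shaft',(397,176.5),66),('railL',(382,176),84),('railR',(414,179),84),('mug',(214,211),50),('pad',(263,232),18),('pencil',(432,241),4)):print(n,unproj(c,p,z).round())
s=observe(); print(Ro.from_quat(s['tcp_rot']).as_matrix().round(3))
E
```

```text
knob [507.  33.  28.]
shaft [ 552. -158.   66.]
railL [ 549. -111.   84.]
railR [ 541. -204.   84.]
mug [446. 380.  50.]
pad [390. 238.  18.]
pencil [ 369. -269.    4.]
[[ 0.956  0.292 -0.001]
 [ 0.292 -0.956  0.002]
 [-0.    -0.002 -1.   ]]
```

```bash
python3 -m handwheel '[[[35,-28,0,0,0,0,1],[70,-56,0,0,0,0,1],[102,-81,0,0,0,0,1],[134,-106,0,0,0,0,1],[166,-132,0,0,0,0,1],[198,-157,0,0,0,0,1],[230,-183,0,0,0,0,1],[262,-208,0,0,0,0,1],[294,-234,0,0,0,0,1],[326,-259,0,0,0,0,1],[358,-285,0,0,0,0,1],[390,-310,0,0,0,0,1]]]'; python3 -m handwheel '[[[32,-26,0,0,0,0,1],[60,-50,0,0,0,0,1],[70,-56,0,0,0,0,1],[70,-56,0,0,0,0,1],[70,-56,0,0,0,0,1]]]'
python3 - <<'E'
from h import *
s,c,im=snap('w'); print(s['t'],s['ee_pos'],s['joint_positions'].round(2) if hasattr(s['joint_positions'],'round') else s['joint_positions'])
cv2.imwrite('pics/w1.png',im)
print(proj(c,[552,-158,66]),proj(c,[507,33,28]))
E
```

```text
t: 1.1
ee_pos: [480.3, -232.9, 404.6]
tcp_rot: [0.989, 0.148, -0.0, -0.0]
wrist_force: [-0.2, -0.0, 0.4]
opening: 85.2
finger_force: 0.0
t: 1.52
ee_pos: [530.2, -160.9, 404.2]
tcp_rot: [0.989, 0.148, -0.001, 0.0]
wrist_force: [-0.4, -1.1, -0.0]
opening: 85.2
finger_force: 0.0
1.5167 [ 530.223042   -160.94171509  404.24646406] [ 0.48  0.29 -0.32  1.81  0.1   1.06 -1.15]
[322.40382636 160.72304478] [125.8460034  141.33577114]
```

View pics/w1.png

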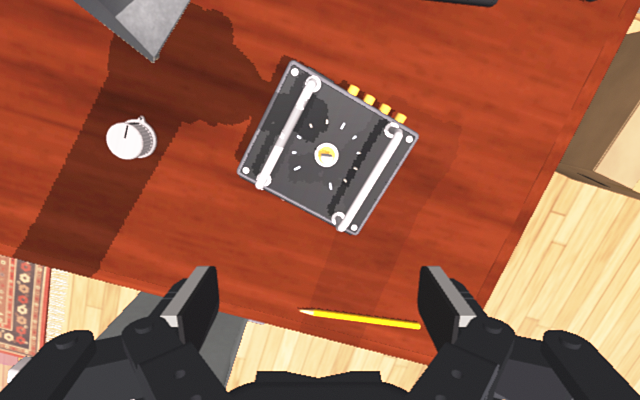

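Both parts are in view: the knob at about (132,140) with a dark line on top, and the shaft at (326,154) between the rails. I'll enlarge both in one picture.

```bash
python3 - <<'E'
from h import *
im=cv2.imread('pics/w1.png')
a=cv2.resize(im[105:175,95:175],(400,350),interpolation=cv2.INTER_CUBIC)
b=cv2.resize(im[136:172,306:346],(400,360),interpolation=cv2.INTER_CUBIC)[:350]
cv2.imwrite('pics/c1.png',np.hstack([a,b]))
E
```

```text
(no output)
```

View pics/c1.png

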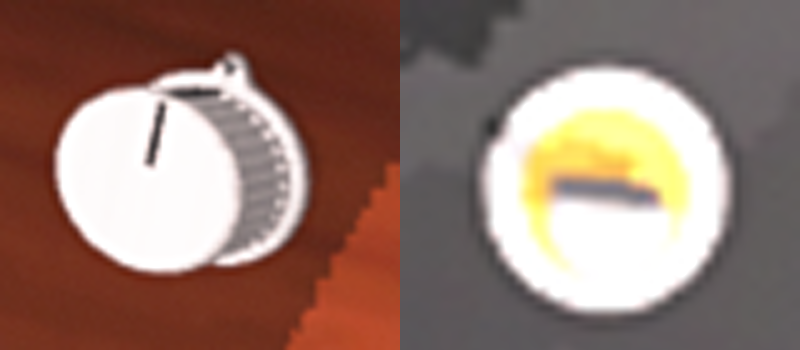

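The knob's line runs from (124.6,140.6) at the centre to (127.4,125.6), with the nose tip at (141.6,116). On the shaft, the flat's edge runs from about (321.2,154) to (331.8,155.7), facing up the image. The rails run about 26° right of image up.

```bash
python3 -m handwheel '[[[-5,0,40,0,0,0,1],[-10,0,75,0,0,0,1],[-20,0,110,0,0,0,1],[-20,0,110,0,0,0,1],[-20,0,110,0,0,0,1]]]'
python3 - <<'E'
from h import *
import copy
s0=observe(); s=dict(s0); s['ee_pos']=np.array([530.223,-160.942,404.246]); s['tcp_rot']=np.array([.989,.148,-.0005,0])
c=cam('wrist',s)
an=lambda v:np.degrees(np.arctan2(v[1],v[0]))
k=unproj(c,(124.6,140.6),28);l=unproj(c,(127.4,125.6),28);n=unproj(c,(141.6,116),2)
print('knob',k,an(l-k),n-k,an(n-k))
a=unproj(c,(321.2,154),66);b=unproj(c,(331.8,155.7),66);print('flat mid',(a+b)/2,'len',np.linalg.norm(a-b),'normal',an(b-a)+90)
for p,q in(((263,182),(313,83)),((344,222),(394,130))):
    p=unproj(c,p,80);q=unproj(c,q,80);print('rail',p,q,np.linalg.norm(q-p),an(q-p))
s,c,im=snap('w'); print(s['ee_pos'],s['t'])
p=proj(c,[552,-158,66]); print(p); cv2.imwrite('pics/w2.png',im)
crop(im,int(p[0])-100,max(0,int(p[1])-75),200,150,4,'pics/c2.png'); print(int(p[0])-100,max(0,int(p[1])-75))
E
```

```text
t: 1.98
ee_pos: [509.8, -168.7, 293.8]
tcp_rot: [0.989, 0.146, -0.002, -0.0]
wrist_force: [1.1, 0.5, -0.1]
opening: 85.3
finger_force: 0.0
knob [507.59501255  34.36458009  28.        ] -2.561455885423603 [ 23.91329209  -0.57935571 -26.        ] -1.3878534264316493
flat mid [ 558.22128764 -159.92048025   66.        ] len 9.650679660280005 normal 7.93026564444034
rail [ 521.08044636 -112.83570002   80.        ] [ 612.26121148 -131.17533741   80.        ] 93.00685043124999 -11.372444832667883
rail [ 506.53006493 -192.50800206   80.        ] [ 596.60516137 -206.86330833   80.        ] 91.21182936115922 -9.055101788357831
[ 509.81235042 -168.69228545  293.77473654] 1.9833
[322.50693864 154.15196598]
222 79
```

View pics/c2.png

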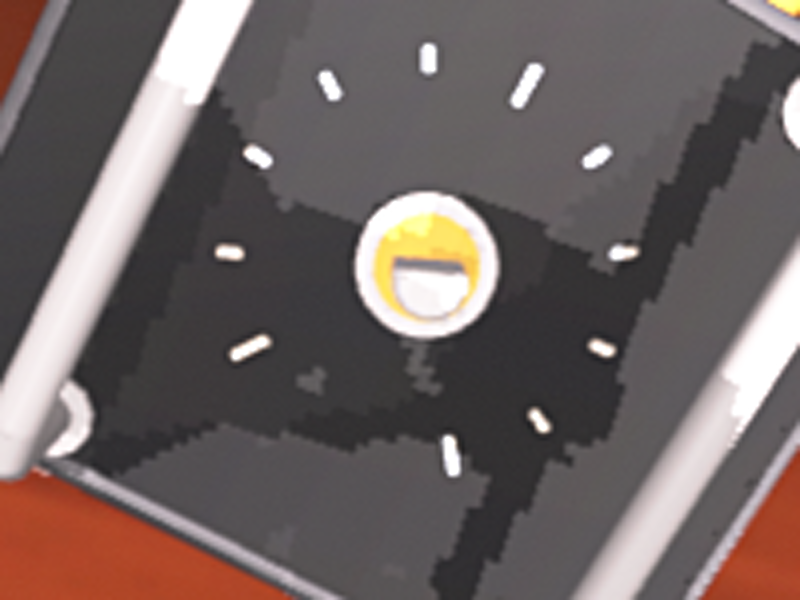

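The shaft's top D is clear: the flat edge runs from about (392,271) to (464,277) in the crop, with the shaft's axis at about (430,279). The bushing ring centres at about (427,265). I'll refine the slope numerically.

```bash
python3 - <<'E'
from h import *
s=observe(); c=cam('wrist',s); im=cv2.imread('pics/w2.png'); an=lambda v:np.degrees(np.arctan2(v[1],v[0]))
P=lambda x,y:((x+.5)/4+222-.5,(y+.5)/4+79-.5)
B=im[:,:,0].astype(float)
print(B[138:162,316:344].astype(int))
# edge: per column, transition strip->bright D
pts=[]
for u in range(322,337):
    col=B[140:158,u]; k=140+int(np.argmin(np.abs(np.arange(140,158)-145)+0*col))
    j=int(np.argmin(col[3:8]))+3; a=col[j]; b=col[j+2:j+5].max(); h=(a+b)/2
    for i in range(j,j+5):
        if col[i]<=h<col[i+1]: pts.append((u,140+i+(h-col[i])/(col[i+1]-col[i])));break
pts=np.array(pts); m=np.polyfit(pts[:,0],pts[:,1],1); print(pts.round(2).tolist(),m)
f=lambda u:(u,np.polyval(m,u)); a=unproj(c,f(321),66);b=unproj(c,f(337),66); print('flat normal',an(b-a)+90)
print('axis',unproj(c,P(430,279),66),'ring',unproj(c,P(427,265),47))
for p,q in((( 0,420),(180,0)),((700,600),(800,455))): pass
E
```

```text
[[250 189 103 125 144 124 102 100 101 100 105 105 104 103 103 104 105 104
  105 104 103 100  95 142 227 250 252 255]
 [221 119  90  99 102 101 102 103 104 104 102 103 103 105 104 104 105 104
  104 105 104 100  97 101 164 236 250 253]
 [195 102  95  98  99 101 103 104 104 104 105 104 104 102 101 101 101 104
  104 104 102 101 101  97 134 214 243 249]
 [141  95  96  99 101 103 103 103 104 104 102 103 104  97  90  90  91  96
  102 100 101 101 102  96 103 185 235 246]
 [119  94  99 101 107 112 112 110 108 107 104 101 103  97  89  90  89  89
   91  89  88  95  98  94  93 153 237 251]
 [103  93  98 105 123 133 133 129 126 122 117 115 116 111 105 105 102 101
  100  98  96  92  88  86  90 142 236 252]
 [ 99  95  99 106 127 138 138 137 136 137 137 137 137 139 139 139 135 130
  131 125 122 108  90  84  82 124 233 252]
 [ 98  96  99 107 139 151 147 140 136 135 135 135 136 136 136 136 136 137
  136 135 137 124  99  85  83 130 235 251]
 [ 99  96  98 109 174 198 200 196 192 194 185 174 171 161 157 149 145 144
  142 137 138 131 106  84  83 130 235 253]
 [ 97  97  97 117 198 234 241 246 255 255 255 2
[... 1422 characters left out ...]
 221 232
  244 251 253 252 248 191  97  49  44  50]
 [ 52  71 134 216 246 252 252 252 251 250 249 249 248 248 249 248 243 245
  251 252 251 212 130  72  48  45  49  52]
 [ 57  52  59 103 173 235 249 250 252 252 251 249 249 250 251 252 254 250
  246 229 182 117  56  47  50  50  51  53]]
[[322.0, 145.75], [323.0, 145.85], [324.0, 145.97], [325.0, 145.91], [326.0, 146.01], [327.0, 146.1], [328.0, 146.12], [329.0, 146.16], [330.0, 146.14], [331.0, 146.2], [332.0, 146.16], [333.0, 146.05], [334.0, 145.83], [335.0, 146.12], [336.0, 146.2]] [1.90021725e-02 1.39787098e+02]
flat normal 15.777659455219407
axis [ 558.7031389  -160.52495885   66.        ] ring [ 558.4819959  -160.72654888   47.        ]
```

Measured: shaft axis (558.5,-160.6), flat facing about +11°, amp yaw about -10°, knob at (507.6,34.4) with its x at about -2°. At pick the tool's y goes to -23°, so that after a +13° turn it lies along the rails.

```bash
python3 -m handwheel '[[[7,-25,0,0,0,-0.12,1],[14,-50,0,0,0,-0.24,1],[22,-75,0,0,0,-0.36,1],[29,-100,0,0,0,-0.48,1],[37,-125,0,0,0,-0.6,1],[44,-150,0,0,0,-0.72,1],[51,-175,10,0,0,-0.82,1],[56,-193,30,0,0,-0.87,1],[57,-195,40,0,0,-0.87,1],[57,-195,40,0,0,-0.87,1],[57,-195,40,0,0,-0.87,1]]]'
python3 - <<'E'
from h import *
s,c,im=snap('w'); print(s['ee_pos'],s['t'],s['joint_positions'],Ro.from_quat(s['tcp_rot']).as_matrix().round(3))
p=proj(c,[507.6,34.4,14]); u,v=int(p[0])-100,max(0,int(p[1])-75); cv2.imwrite('pics/w3.png',im)
crop(im,u,v,200,150,4,'pics/c3.png'); print(p,u,v)
E
```

```text
t: 2.95
ee_pos: [509.7, 35.5, 255.9]
tcp_rot: [0.835, 0.55, 0.001, 0.001]
wrist_force: [-0.2, -0.7, 0.2]
opening: 85.4
finger_force: 0.0
[509.66719032  35.46528601 255.90482495] 2.95 [ 0.26597243  0.44783992 -0.52274861  2.03641665  0.32981362  0.73641244
 -0.86716255] [[ 0.395  0.919  0.002]
 [ 0.919 -0.395 -0.001]
 [-0.     0.002 -1.   ]]
[317.05464578 222.79614986] 217 147
```

View pics/c3.png

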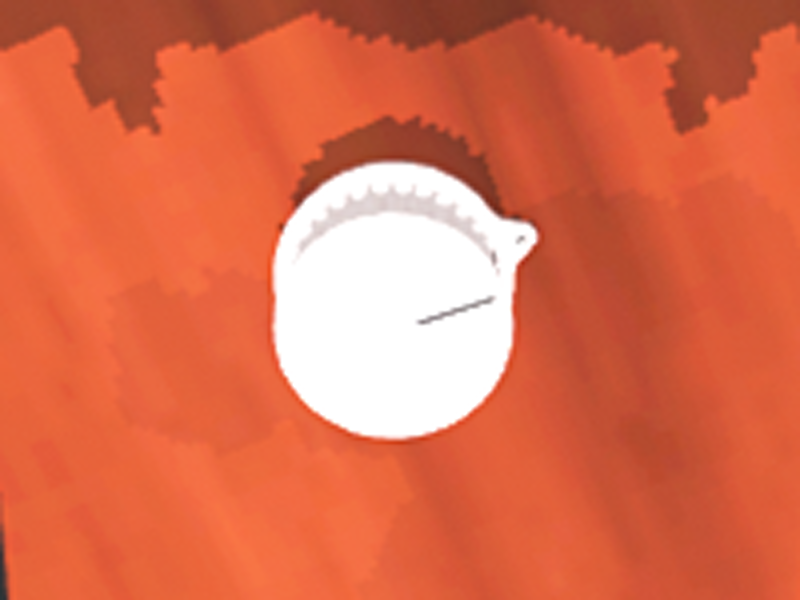

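The knob's top disc centres at about (394,326), its line runs from (420,322) to (493,298), and the nose tip is at (538,237), all in crop pixels.

```bash
python3 - <<'E'
from h import *
s=observe(); c=cam('wrist',s); an=lambda v:np.degrees(np.arctan2(v[1],v[0]))
P=lambda x,y:((x+.5)/4+217-.5,(y+.5)/4+147-.5)
k=unproj(c,P(394,326),28);a=unproj(c,P(420,322),28);b=unproj(c,P(493,298),28);n=unproj(c,P(538,237),2)
print(k,'diam',np.linalg.norm(unproj(c,P(275,325),28)-unproj(c,P(513,325),28)),'line',an(b-a),'nose',n-k,an(n-k))
R=Ro.from_quat(s['tcp_rot']).as_matrix(); print('tool delta',R.T@(k-s['ee_pos']),'tooly',an(R[:,1]))
E
```

```text
[507.32652364  35.84840721  28.        ] diam 36.52055425035873 line -4.024233103619958 nose [ 24.91331628  -3.82932814 -26.        ] -8.738321926740637
tool delta [ -0.27452451  -3.15748926 228.0745205 ] tooly -23.315999072824404
```

```bash
python3 -m handwheel '[[[0,-3,25,0,0,0,1],[0,-3,50,0,0,0,1],[0,-3,68,0,0,0,1],[0,-3,76,0,0,0,1],[0,-3,76,0,0,0,1],[0,-3,76,0,0,0,0.6],[0,-3,76,0,0,0,0.3],[0,-3,76,0,0,0,0.2],[0,-3,76,0,0,0,0.2],[0,-3,76,0,0,0,0.2]]]' 80
```

```text
t: 3.83
ee_pos: [506.6, 37.6, 180.2]
tcp_rot: [0.835, 0.551, 0.001, 0.001]
wrist_force: [-1.6, -0.1, 7.9]
opening: 33.3
finger_force: 79.0
```

Gripped. Lifting, then carrying towards the shaft, with a look at the knob in the hand.

```bash
python3 -m handwheel '[[[0,0,-20,0,0,0,0.2],[0,0,-50,0,0,0,0.2],[0,0,-80,0,0,0,0.2],[0,0,-110,0,0,0,0.2],[0,0,-110,0,0,0,0.2],[0,0,-110,0,0,0,0.2]]]'
python3 - <<'E'
from h import *
s,c,im=snap('w'); print(s['ee_pos'],s['t'],s['wrist_force'],s['opening'],s['tcp_rot'])
cv2.imwrite('pics/w4.png',im); p=proj(c,s['ee_pos']+Ro.from_quat(s['tcp_rot']).apply([0,0,155])); print(p)
u,v=int(p[0])-75,min(int(p[1])-60,280); crop(im,u,v,160,120,5,'pics/c4.png'); print(u,v)
R=Ro.from_quat(s['tcp_rot']).as_matrix(); print(R.T@(np.array([558.5,-160.6,285])-s['ee_pos']),np.degrees(np.arctan2(R[1,1],R[0,1])))
E
```

```text
t: 4.33
ee_pos: [506.2, 37.5, 290.5]
tcp_rot: [0.835, 0.551, 0.002, 0.001]
wrist_force: [0.9, 0.1, -1.6]
opening: 33.8
finger_force: 80.1
[506.24288115  37.53611658 290.52008163] 4.3333 [ 0.87502542  0.09107602 -1.58809794] 33.814181595978305 [0.83470396 0.55069471 0.00168671 0.00133619]
[321.29265107 290.73159033]
246 230
[-161.60025873  125.97899048    5.81797231] -23.1706098098311
```

View pics/c4.png

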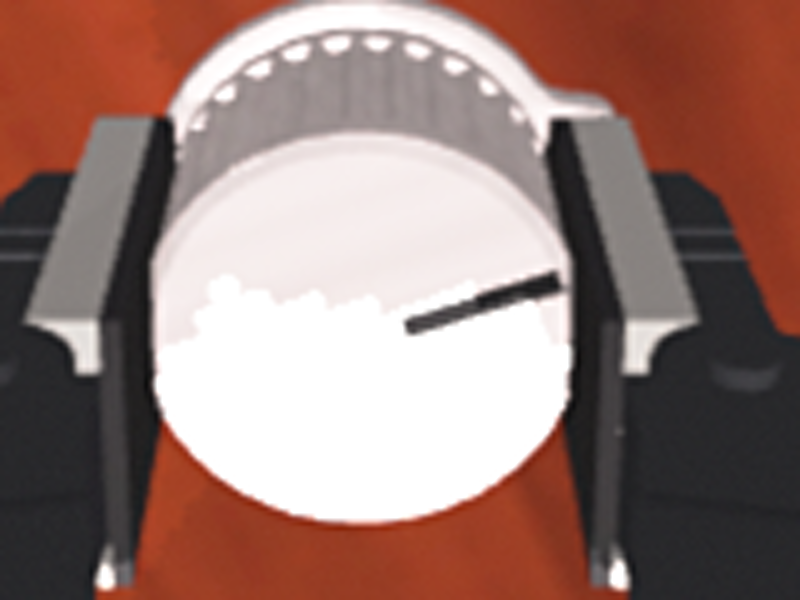

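The knob sits well between the pads: disc centre about (363,326), line from (407,326) to (560,281) in the crop. Next I'll get its pose in the tool frame.

```bash
python3 - <<'E'
from h import *
s=observe(); c=cam('wrist',s); R=Ro.from_quat(s['tcp_rot']).as_matrix()
P=lambda x,y:((x+.5)/5+246-.5,(y+.5)/5+230-.5)
z=s['ee_pos'][2]-152
f=lambda x,y:R.T@(unproj(c,P(x,y),z)-s['ee_pos'])
k=f(363,326);print('centre',k,'top/bot',f(363,130),f(363,522),'L/R',f(154,326),f(572,326))
for a in(f(407,326),k): d=R@(f(560,281)-a); print('line deg world',np.degrees(np.arctan2(d[1],d[0])))
kw=R@k; print('need tool turn to 11deg; knob offset world',kw)
E
```

```text
centre [-4.80581411e-02 -1.26477782e+00  1.51998935e+02] top/bot [ 17.13981674  -1.26928937 151.99387157] [-18.60141933  -1.25990784 152.00440125] L/R [-4.79759867e-02 -1.80128715e+01  1.51983732e+02] [-4.81402963e-02  1.54834857e+01  1.52014138e+02]
line deg world -4.644215964318316
line deg world -8.617107705419809
need tool turn to 11deg; knob offset world [  -1.07245323    0.35796691 -152.        ]
```

```bash
python3 -m handwheel '[[[-25,16,0,0,0,-0.04,0.2],[-55,36,0,0,0,-0.08,0.2],[-85,55,0,0,0,-0.12,0.2],[-115,75,0,0,0,-0.16,0.2],[-145,95,0,0,0,-0.2,0.2],[-175,114,0,0,0,-0.24,0.2],[-200,130,5,0,0,-0.28,0.2],[-220,143,15,0,0,-0.28,0.2],[-220,143,15,0,0,-0.28,0.2],[-220,143,15,0,0,-0.28,0.2]]]'
python3 - <<'E'
from h import *
s,c,im=snap('w'); print(s['ee_pos'],s['t'],s['wrist_force'],s['opening'],s['tcp_rot'],s['joint_positions'])
cv2.imwrite('pics/w5.png',im); p=proj(c,[559,-161.5,66]); print(p)
u,v=int(p[0])-50,max(0,int(p[1])-37); 
a=cv2.resize(im[v:v+75,u:u+100],(800,600),interpolation=cv2.INTER_CUBIC); cv2.imwrite('pics/c5.png',a); print(u,v)
E
```

```text
t: 5.22
ee_pos: [549.7, -222.7, 270.9]
tcp_rot: [0.751, 0.661, -0.001, -0.002]
wrist_force: [-0.1, 0.9, -1.3]
opening: 33.5
finger_force: 80.1
[ 549.72535545 -222.68308877  270.86587172] 5.2167 [-0.13550056  0.94279182 -1.28912263] 33.45697825066862 [ 0.75071357  0.6606228  -0.00126227 -0.00224663] [ 0.71161996  0.54402525 -0.53684825  1.8338741   0.35439709  0.86547153
 -0.12371571]
[326.03180206 128.49563899]
276 91
```

View pics/c5.png

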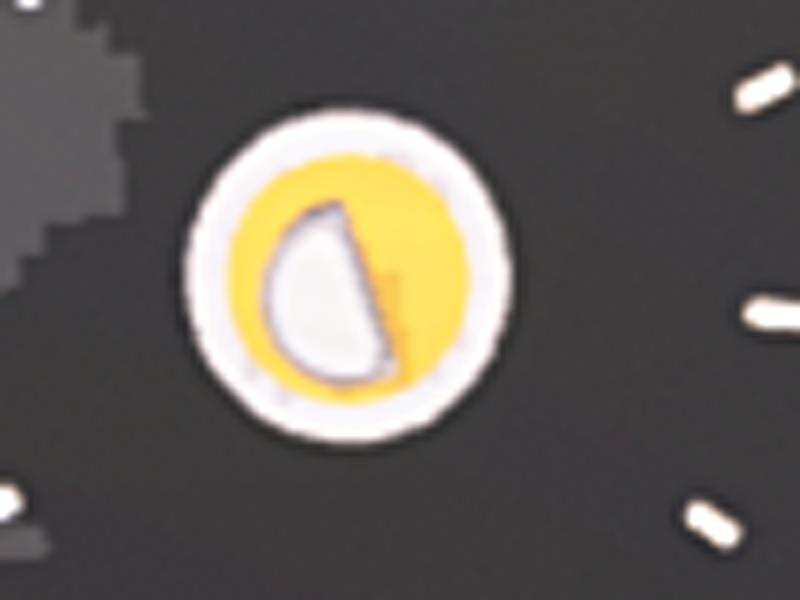

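A clear view: the shaft's flat edge runs from (342,203) to (394,372), with the axis at about (346,294) in the crop. The flat faces right and slightly up.

```bash
python3 - <<'E'
from h import *
s=observe(); c=cam('wrist',s); R=Ro.from_quat(s['tcp_rot']).as_matrix(); print(R.round(4), s['ee_pos'])
P=lambda x,y:((x+.5)/8+276-.5,(y+.5)/8+91-.5)
f=lambda x,y,z=66:R.T@(unproj(c,P(x,y),z)-s['ee_pos'])
a,b=f(342,203),f(394,372);print('chord',np.linalg.norm(a-b));d=a-b;m=(a+b)/2
n=np.array([-d[1],d[0]])/np.hypot(*d[:2]); n=n if n[1]>0 else -n
print('axis from chord',m[:2]-1.5*n,'pixel',f(346,294),'world',R@f(346,294)+s['ee_pos'],'ring',f(349,275,47))
print('flat angle in tool, from +y towards +x',np.degrees(np.arctan2(n[0],n[1])))
# knob line in tool (pose at c4 had same grip)
C=camera_model('wrist');T=C['T_tool_cam'];K=C['mtx'];Q=lambda x,y:((x+.5)/5+246-.5,(y+.5)/5+230-.5)
def g(x,y,z=152):
    r=T[:3,:3]@np.linalg.inv(K)@np.array([*Q(x,y),1]);return T[:3,3]+r*(z-T[2,3])/r[2]
for p in((407,326),(363,334)): d=g(560,281)-g(*p);print('knob angle',np.degrees(np.arctan2(d[0],d[1])))
print('knob centre',g(363,334))
E
```

```text
[[ 0.1243  0.9922 -0.0035]
 [ 0.9922 -0.1242  0.0021]
 [ 0.0017 -0.0037 -1.    ]] [ 550.15905022 -220.80015063  271.71326314]
chord 10.776283361712917
axis from chord [62.0521431  -1.17484224] pixel [ 62.15648186  -1.12927088 205.82268974] world [ 556.04173133 -158.54960418   66.        ] ring [ 62.11301367  -0.88865796 224.82187759]
flat angle in tool, from +y towards +x 17.6635548934732
knob angle 18.541613627459373
knob angle 17.042463068676465
knob centre [ -0.35435353  -1.4212213  152.        ]
```

Turn already matches (flat 17.7°, knob 17–18.5° in the tool frame). I'll move over the shaft and settle.

```bash
python3 -m handwheel '[[[0,0,-6,0,0,0,0.2],[20,0,-6,0,0,0,0.2],[40,0,-6,0,0,0,0.2],[52,0,-6,0,0,0,0.2],[60,0,-3,0,0,0,0.2],[60,0,0,0,0,0,0.2],[60,0,0,0,0,0,0.2],[60,0,0,0,0,0,0.2],[60,0,0,0,0,0,0.2]]]'
python3 - <<'E'
from h import *
P=[];F=[]
for i in range(4): s=observe();P.append(s['ee_pos']);F.append(s['wrist_force']);capture('wrist')
print(np.array(P),np.mean(F,0)); s=observe();R=Ro.from_quat(s['tcp_rot']).as_matrix();print(R.round(4))
print(R.T@(np.array([557.8,-160.7,250])-s['ee_pos']))
E
```

```text
t: 6.02
ee_pos: [558.1, -162.7, 273.5]
tcp_rot: [0.75, 0.661, -0.0, 0.0]
wrist_force: [0.9, -0.2, -1.0]
opening: 33.2
finger_force: 80.1
[[ 558.11968399 -162.7132947   273.48580135]
 [ 558.1693234  -162.65369919  273.57835675]
 [ 558.21407471 -162.49536592  273.64922372]
 [ 558.22517016 -162.32909752  273.66526544]] [-0.04849465 -0.32341697 -0.96193214]
[[ 1.248e-01  9.922e-01  0.000e+00]
 [ 9.922e-01 -1.248e-01 -2.000e-04]
 [-2.000e-04  0.000e+00 -1.000e+00]]
[ 1.38089972 -0.61446761 23.70363804]
```

```bash
python3 -m handwheel '[[[1.5,-0.5,12,0,0,0,0.2],[1.5,-0.5,22,0,0,0,0.2],[1.5,-0.5,24,0,0,0,0.2],[1.5,-0.5,24,0,0,0,0.2],[1.5,-0.5,24,0,0,0,0.2],[1.5,-0.5,24,0,0,0,0.2],[1.5,-0.5,24,0,0,0,0.2]]]'
python3 - <<'E'
from h import *
s=observe();R=Ro.from_quat(s['tcp_rot']).as_matrix();print(s['ee_pos'],s['wrist_force'])
print(R.T@(np.array([557.8,-160.7,246.2])-s['ee_pos']))
E
```

```text
t: 6.8
ee_pos: [558.2, -159.9, 250.0]
tcp_rot: [0.75, 0.662, 0.0, 0.0]
wrist_force: [-0.6, -0.2, -0.8]
opening: 33.6
finger_force: 80.1
[ 558.22947033 -159.863972    250.03287475] [-0.60997158 -0.22704445 -0.81197774]
[-0.88227912 -0.32590139  3.83271292]
```

```bash
python3 -m handwheel '[[[-0.8,-0.3,0,0,0,0,0.2],[-0.8,-0.3,1,0,0,0,0.2],[-0.8,-0.3,3,0,0,0,0.2],[-0.8,-0.3,5,0,0,0,0.2],[-0.8,-0.3,6,0,0,0,0.2],[-0.8,-0.3,7,0,0,0,0.2],[-0.8,-0.3,7,0,0,0,0.2],[-0.8,-0.3,7,0,0,0,0.2]]]'
```

```text
t: 7.47
ee_pos: [557.5, -160.4, 242.5]
tcp_rot: [0.749, 0.662, 0.0, -0.0]
wrist_force: [-0.4, 0.9, -2.5]
opening: 33.6
finger_force: 80.1
```

No resistance 3.7 mm past the shaft's tip height, so the bore has gone on. Continuing down.

```bash
python3 -m handwheel '[[[0,0,2,0,0,0,0.2],[0,0,4,0,0,0,0.2],[0,0,6,0,0,0,0.2],[0,0,8,0,0,0,0.2],[0,0,9,0,0,0,0.2],[0,0,9,0,0,0,0.2],[0,0,9,0,0,0,0.2]]]'
```

```text
t: 8.05
ee_pos: [557.5, -160.4, 233.4]
tcp_rot: [0.749, 0.662, 0.0, -0.0]
wrist_force: [0.8, 2.8, -2.6]
opening: 33.4
finger_force: 80.1
```

```bash
python3 -m handwheel '[[[0,0,1,0,0,0,0.2],[0,0,2,0,0,0,0.2],[0,0,3,0,0,0,0.2],[0,0,3,0,0,0,0.2],[0,0,3,0,0,0,0.2]]]'; python3 -m handwheel '[[[0,0,1,0,0,0,0.2],[0,0,2,0,0,0,0.2],[0,0,2,0,0,0,0.2],[0,0,2,0,0,0,0.2]]]'
```

```text
t: 8.47
ee_pos: [557.7, -160.3, 231.1]
tcp_rot: [0.749, 0.662, 0.0, 0.0]
wrist_force: [-1.5, 3.9, 3.9]
opening: 33.4
finger_force: 80.7
t: 8.8
ee_pos: [557.7, -160.4, 229.1]
tcp_rot: [0.75, 0.662, 0.0, 0.0]
wrist_force: [-3.9, 4.4, 5.4]
opening: 33.4
finger_force: 80.9
```

```bash
python3 -m handwheel '[[[0,0,0.5,0,0,0,0.2],[0,0,1,0,0,0,0.2],[0,0,1.5,0,0,0,0.2],[0,0,1.5,0,0,0,0.2],[0,0,1.5,0,0,0,0.2]]]'; python3 -m handwheel '[[[0,0,0.5,0,0,0,0.2],[0,0,1,0,0,0,0.2],[0,0,1,0,0,0,0.2],[0,0,1,0,0,0,0.2]]]'
```

```text
t: 9.22
ee_pos: [557.7, -160.3, 228.0]
tcp_rot: [0.75, 0.662, -0.0, 0.0]
wrist_force: [-4.6, 4.5, 9.4]
opening: 33.3
finger_force: 81.3
t: 9.55
ee_pos: [557.8, -160.2, 227.9]
tcp_rot: [0.75, 0.662, -0.0, 0.0]
wrist_force: [-6.1, 5.2, 15.1]
opening: 33.6
finger_force: 81.9
```

It has reached the hard stop: the height holds at 227.9 while the force climbs past the spring's 9 N. I'll add a small margin, hold, and take a check picture.

```bash
python3 -m handwheel '[[[0,0,0.5,0,0,0,0.2],[0,0,1,0,0,0,0.2],[0,0,1,0,0,0,0.2],[0,0,1,0,0,0,0.2],[0,0,1,0,0,0,0.2],[0,0,1,0,0,0,0.2],[0,0,1,0,0,0,0.2],[0,0,1,0,0,0,0.2],[0,0,1,0,0,0,0.2],[0,0,1,0,0,0,0.2],[0,0,1,0,0,0,0.2],[0,0,1,0,0,0,0.2]]]'
python3 - <<'E'
from h import *
im=capture('wrist')[:,:,::-1]; cv2.imwrite('pics/w9.png',im)
E
```

```text
t: 10.55
ee_pos: [557.9, -160.1, 227.8]
tcp_rot: [0.75, 0.662, -0.0, 0.001]
wrist_force: [-7.3, 5.0, 21.1]
opening: 33.5
finger_force: 82.5
```

View pics/w9.png

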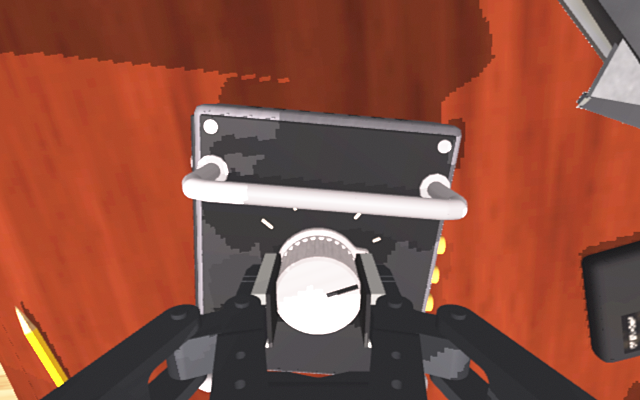

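The picture shows the knob down on the shaft at about (319,296). Its place in the grip is unchanged, so it hasn't slipped, and the fingers are clear of the rail at row 195. The pencil is untouched.

```bash
python3 -c "
from station import manip; print(manip.job_done())"
```

```text
the job is handed in; nothing more can be done
None
```

The knob is fully home on the D-shaft with the push switch against its hard stop, and the job is handed in with the arm still gripping at 80 N and pressing down at about 21 N (10.6 s used).

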